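Find the blue-capped vial and hang the tube rack on its two hooks

ROBOT

A 7-joint arm with a two-finger parallel gripper is mounted at the origin on the work surface. World frame = base frame: x ahead of the robot, y to its left, z up, the work surface at z = 0. Lengths are in m, angles in rad, forces in N, time in s.
With the tool pointing down it reaches from about 0.4 to 0.85 m from the base axis. Payload 4.4 kg.
Tool frame: the origin (TCP) lies at the very end of the fingers, on their centre line; the grasp point (between the pads) lies grip_depth behind it (grip_depth is the distance from the TCP to the grasp point, in m); z points along the fingers, y is the line along which they close (so a half turn about z gives the same grasp; the last joint's range is limited). The gripper opens to 94 mm and grips with 3 to 60 N. Pads are 16 mm wide; open, the fingers measure 119 mm over their backs; the gripper's body (75 mm by 177 mm) begins 78 mm behind the grasp point.
Start: joints at [1.199, 0.628, 0.038, 1.517, -0.027, 0.996, -0.02], TCP at [0.196, -0.62, 0.185] pointing down, gripper open.
Joint ranges: [-3.06, 3.06], [-0.37, 2.12], [-1.25, 1.32], [0.18, 2.47], [-1.1, 4.24], [0.23, 1.98], [-2.94, 2.94]. Speed limits (rad/s): [2.57, 2.57, 3.14, 3.14, 3.14, 3.14, 3.14].

INTERFACE

Orientations are given as a unit quaternion [x, y, z, w].
In Python, from bench import * gives the robot as it stands.
- The arm moves only by the tool send_rows, never from a script. Its argument "increments" is a list of rows, each an object with "dp": the shift along the tool's x, y, z in m, a list of three; "twist": the turn, a rotation vector about the tool's x, y, z in rad, a list of three. A call has 1 to 12 rows; each row shifts and turns the commanded pose from where the row before left it, along the tool's axes as they then stand; what a row does not reach is not made up. A row lasts 1/8 s, in which the tool goes at most 62.5 mm and 10.7 degrees, less where a joint would pass 70% of its speed; a pose out of reach is approached as far as the arm can. A call is refused whole if a number of a shift passes 0.0625 or a number of a turn 0.188, either way. A call with a gripper value outside its range is refused whole. "claw" is the closure in counts, from 0 (fully open) to 255 (shut), set as the call begins (left out, the last holds). The fingers move at their own pace and stop on an object; "newtons" is the grip in N (left out, the last holds). Time passes only in rows, so rows that do not move let the fingers close. It gives the time, the measured TCP pose, the force, the opening and the grip force at its end, in the units of the state.
- get_state(): the state, without advancing time (a new reading comes with each control period).
- grab_frame(name): name is "side" or "top"; returns a dict with "frame" (400x640x3 uint8, blue, green, red), "z_map" (400x640 float32, m along the optical axis (not along the pixel's ray), 0 where there is no reading), "K" (3x3 intrinsics, pixels), "D" ([k1, k2, p1, p2, k3] as OpenCV has them; the pictures are not rectified), "R" (3x3) and "t" (3): a world point X has camera coordinates R X + t. Camera axes: x right, y down, z forward; pixel columns grow to the right and rows downward; lengths in m; the calibration is good to about 2 mm. A picture is of the moment at which its call begins.
- sign_off(): hands the job in; it is judged then, once.
The state is a dict: "t": time; "joint_positions": joint angles; "joint_velocities": joint speeds; "joint_torque": joint torques, N m; "tcp_pos": TCP position; "tcp_rot": TCP orientation; "force": force on the tool from outside, world axes, zero at the start; "wrist_torque": the same for the moment, N m; "opening": opening from 0.0 (shut) to 1.0 (fully open); "gripper_force": force on a finger pad.
Only numpy, scipy, OpenCV 4.12 (cv2) and the standard library are available. Lean on these libraries where they do the work, as an engineer would, in place of code of your own. Each camera call takes 0.05 s, during which the arm holds its last target. There are 200 camera calls.

TASK

The vial with the blue cap is in one of the two boxes with grey lids: lift a lid off and look, find it, and stand it in any pocket of the blue tube rack on the bench. Then hang the rack upright on the draining stand with one tab fully down in each of the two hooks, and let go only once both tabs are seated. Leave every lid the right way up on the bench or on its box, the white-capped vial in its box, and everything else where it is.

Things in the scene. Friction and masses are not known exactly. Their poses are not given: they have to be found in the camera images.
- rack: loose tube rack, about 0.42 kg: blue block 60 (x) x 204 (y) x 28 mm (z) with four round pockets 24 mm across, 20 deep (floor 8 mm above the origin) at x = 0, y = -80, -45, 45, 80 mm. Steel end plates at y = +-104 mm, 40 mm wide, 66 tall, each with a tab outwards; a handle on a stem in the middle. The same turned end for end. Origin: centre of its underside; z up
- rack_handle (a point): centre of the rack's black handle bar: 12 mm thick (rack x), 50 mm long (rack y), 30 mm tall; 90 mm above the rack's underside
- tab_a (a point): underside of the rack's steel tab at +y, 123.5 mm from the rack's middle, 52 mm above its underside, where a hook carries it. The tab is 8 mm wide (rack x), 6 thick, runs along rack y from 106 to 141 mm from the middle and ends in a black cap 14 x 14 x 5 mm
- tab_b (a point): underside of the rack's steel tab at -y, 123.5 mm from the rack's middle, 52 mm above its underside, where a hook carries it. The tab is 8 mm wide (rack x), 6 thick, runs along rack y from 106 to 141 mm from the middle and ends in a black cap 14 x 14 x 5 mm
- stand: draining stand, fixed: grey base 130 x 300 x 12 mm, two steel posts (x = 46 to 58 mm) whose arms towards -x carry a hook each at y = +-123.5 mm: a trough open upwards, 10 mm wide (y), centred on x = 0, flat floor 120 mm above the bench, 12 mm long (x), red lips flaring to 35 mm at 142 mm height. The rack hangs between them, rack y along stand y. Origin: bench level, midway below the troughs
- box_left: the left vial box's base (the one at +y), fixed: white plate 100 x 100 x 10 mm with a black rubber block 76 x 76 x 14 mm on it; a round pocket in the middle (23 mm across, floor 10 mm above the bench) holds one vial upright. Origin: centre of its underside; z up
- box_right: the right vial box's base (the one at -y), fixed: white plate 100 x 100 x 10 mm with a black rubber block 76 x 76 x 14 mm on it; a round pocket in the middle (23 mm across, floor 10 mm above the bench) holds one vial upright. Origin: centre of its underside; z up
- lid_left: lift-off lid of the left vial box, loose, about 100 g: grey five-sided cover, open below, 90 x 90 mm outside, 70 tall, walls 4 mm; it rests on the box's white plate, its rim 60 mm below the vial's top. Black knob, 16 mm (its x) x 34 mm (its y), from 70 to 100 mm above the origin. Origin: centre of the rim's underside; z up
- lid_right: lift-off lid of the right vial box, loose, about 100 g: grey five-sided cover, open below, 90 x 90 mm outside, 70 tall, walls 4 mm; it rests on the box's white plate, its rim 60 mm below the vial's top. Black knob, 16 mm (its x) x 34 mm (its y), from 70 to 100 mm above the origin. Origin: centre of the rim's underside; z up
- vial_blue: amber vial with a blue cap, 20 mm diameter (cap 21 mm), 60 mm tall, cap the top 18 mm, 30 g; starts upright in the pocket of one of the two boxes, hidden by its lid. Origin: centre of its underside; z up along it
- vial_white: amber vial with a white cap, 20 mm diameter (cap 21 mm), 60 mm tall, cap the top 18 mm, 30 g; starts upright in the pocket of one of the two boxes, hidden by its lid. Origin: centre of its underside; z up along it
- beaker: bystander, to be left alone: clear beaker, 70 mm across, 90 tall. Origin: centre of its underside
- reagent_bottle: bystander, to be left alone: amber bottle with a blue cap, 60 mm across, 130 tall. Origin: centre of its underside
- wash_bottle: bystander, to be left alone: white bottle with a red cap, 64 mm across, 160 tall. Origin: centre of its underside
- stopper: bystander, to be left alone: black tapered rubber stopper, 32 mm across, 26 tall, between the two boxes, on the robot's side. Origin: centre of its underside
- jar: bystander, to be left alone: white jar with a green lid, 64 mm across, 70 tall. Origin: centre of its underside
Things that resemble listed ones, but are neither listed nor needed, are in the scene too. What is shaped like the lid_right but purple is not meant.

How it is judged:
By the outcome, as a careful person would: the job done as asked, in the order asked, and still so for the second after the job is handed in, with the robot touching nothing.
It also fails if it takes over 72 s, if anything falls off the work surface, if the arm or the gripper's body presses on something with over 40 N, if the wrist force passes 120 N, or if a joint passes its speed limit or range.

## Working session

There is one attempt and no reset: what is moved stays moved. The work goes in short steps, Python scripts to look and compute and a tool call to move; the robot and the scene stay as the last step left them, time stands still between calls to the robot, and variables do not carry over. Pictures are saved under pics/ and viewed, at most 10 in all, crops included, and the job is handed in when it is done.

Besides the shell and the picture viewer there is one more tool, called after "Request:" as name(argument=value, ...) on one line, values as JSON. send_rows: Moves the arm, as the interface text tells. Its arguments: {"type":"object","properties":{"increments":{"type":"array"},"claw":{"type":"number"},"newtons":{"type":"number"}},"required":["increments"]}

```bash
ls; mkdir -p pics; python3 - <<'E'
from bench import *
import cv2,numpy as np
s=get_state();print({k:np.round(v,3).tolist() for k,v in s.items()})
for n in("top","side"):
    f=grab_frame(n);cv2.imwrite(f"pics/{n}0.png",f["frame"]);np.savez(f"{n}0.npz",**f)
    print(n,f["K"].tolist(),f["D"],np.round(-f["R"].T@f["t"],3),np.round(f["R"],3).tolist())
E
```

```text
pics
{'t': 0.0, 'joint_positions': [1.199, 0.629, 0.038, 1.518, -0.027, 0.996, -0.02], 'joint_velocities': [-0.0, -0.001, -0.0, 0.0, 0.001, 0.0, 0.0], 'joint_torque': [0.001, -54.972, 1.144, -18.663, -0.052, 0.024, 0.0], 'tcp_pos': [0.196, -0.619, 0.184], 'tcp_rot': [0.988, 0.152, -0.0, -0.001], 'force': [0.133, 0.713, 0.498], 'wrist_torque': [-0.043, -0.001, 0.048], 'gripper_force': 0.0, 'opening': 1.003}
top [[476.4163088914892, 0.0, 312.27032547929554], [0.0, 476.4163088914892, 196.8326989949989], [0.0, 0.0, 1.0]] [-0.03017908  0.          0.          0.          0.        ] [0.232 0.022 1.626] [[0.001, -1.0, 0.002], [-0.984, -0.002, -0.18], [0.18, -0.002, -0.984]]
side [[368.22713988319146, 0.0, 316.71979019445354], [0.0, 368.22713988319146, 197.32802047764233], [0.0, 0.0, 1.0]] [-0.03074632  0.          0.          0.          0.        ] [ 0.356 -0.72   0.912] [[0.965, -0.26, -0.018], [-0.206, -0.716, -0.667], [0.161, 0.648, -0.745]]
```

View pics/top0.png

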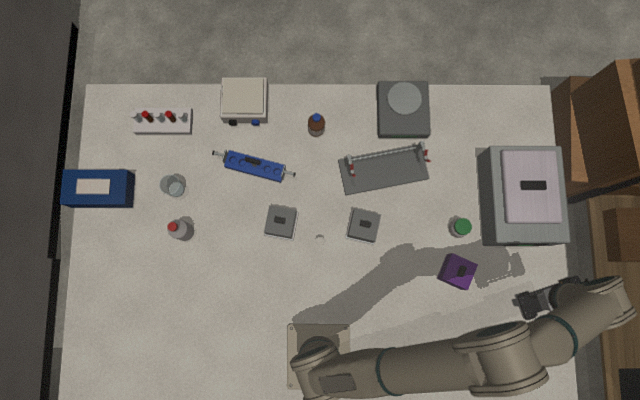

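View pics/side0.png

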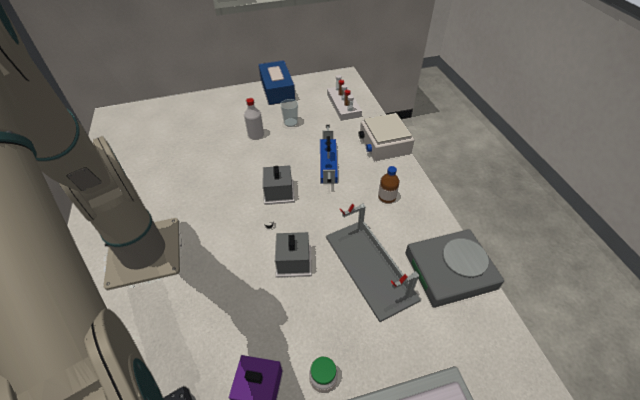

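Top view: left lid near (280,222), right lid (363,225), rack (253,165), stand (385,170) with red hooks near (350,160) and (424,154). Next I measure them from depth and colour.

```bash
cat > h.py <<'E'
import cv2,numpy as np
from scipy.spatial.transform import Rotation as Ro
def uv2w(f,uv,z):
    uv=np.asarray(uv,float).reshape(-1,1,2)
    n=cv2.undistortPoints(uv,f["K"],f["D"])[:,0]
    d=np.c_[n,np.ones(len(n))]@f["R"]; c=-f["R"].T@f["t"]
    return c+d*((z-c[2])/d[:,2])[:,None]
def cloud(f):
    v,u=np.mgrid[:400,:640]
    n=cv2.undistortPoints(np.stack([u,v],-1).reshape(-1,1,2).astype(float),f["K"],f["D"])[:,0]
    P=np.c_[n,np.ones(len(n))]*f["z_map"].reshape(-1,1)
    return ((P-f["t"])@f["R"]).reshape(400,640,3)
def box(f,m,roi,z):
    """min-area rectangle, in the world at height z, of the mask pixels in roi (u0,v0,u1,v1)"""
    u0,v0,u1,v1=roi; k=np.zeros(m.shape,bool);k[v0:v1,u0:u1]=True
    v,u=np.nonzero(m&k); W=uv2w(f,np.c_[u,v],z)[:,:2]
    r=cv2.minAreaRect((W*1000).astype(np.float32)); b=cv2.boxPoints(r)
    e=[b[1]-b[0],b[2]-b[1]]; l=max(e,key=np.linalg.norm)
    yaw=np.degrees(np.arctan2(l[1],l[0]))
    return len(u),np.round(W.mean(0),4),np.round(np.array(r[0])/1000,4),sorted(np.round(r[1],1)),round((yaw+90)%180-90,1)
def rgb(f): return [f["frame"][...,i].astype(int) for i in(2,1,0)]
E
python3 - <<'E'
from h import *
f=dict(np.load("top0.npz"));g=dict(np.load("side0.npz"))
C=cloud(f);r,gg,b=rgb(f);Z=C[...,2]
mx=np.maximum(np.maximum(r,gg),b)
for n,roi in(("L",(255,198,305,248)),("R",(338,198,390,248))):
    u0,v0,u1,v1=roi
    print(n,"zmax",np.percentile(Z[v0:v1,u0:u1],[50,90,98]).round(3))
    print(" knob",box(f,(mx<45)&(Z>.085),roi,.11)); print(" top",box(f,(Z>.07)&(Z<.09),roi,.08)," mx",np.percentile(mx[v0:v1,u0:u1],[1,5,20,50]))
roi=(205,140,305,190)
blue=(b>r+50)&(b>gg+25)
print("rack blue",box(f,blue&(Z<.04),roi,.028)); print("handle",box(f,(Z>.085),roi,.105), Z[140:190,205:305].max())
print("endplates/all",box(f,(Z>.045)&(Z<.075),roi,.062))
red=(r>gg+40)&(r>b+40)
for n,roi in(("hookL",(335,140,365,185)),("hookR",(410,140,440,185))):
    print(n,box(f,red,roi,.142),np.median(Z[140:185][:, roi[0]:roi[2]][red[140:185,roi[0]:roi[2]]]))
base=(mx>50)&(mx<120)&(abs(Z-.012)<.006)
print("base",box(f,base,(330,135,435,200),.012))
print("stop",box(f,(Z>.015),(310,230,330,246),.026))
for n,img,roi in(("t",f["frame"],(195,130,445,250)),):
    u0,v0,u1,v1=roi;cv2.imwrite("pics/crop0.png",cv2.resize(img[v0:v1,u0:u1],None,fx=3.2,fy=3.2,interpolation=2))
E
```

```text
L zmax [0.003 0.083 0.108]Traceback (most recent call last):
  File "<stdin>", line 8, in <module>
  File "h.py", line 16, in box
    v,u=np.nonzero(m&k); W=uv2w(f,np.c_[u,v],z)[:,:2]
                           ~~~~^^^^^^^^^^^^^^^^
  File "h.py", line 5, in uv2w
    n=cv2.undistortPoints(uv,f["K"],f["D"])[:,0]
      ~~~~~~~~~~~~~~~~~~~^^^^^^^^^^^^^^^^^^
cv2.error: OpenCV(4.12.0) /io/opencv/modules/calib3d/src/undistort.dispatch.cpp:347: error: (-215:Assertion failed) CV_IS_MAT(_src) && CV_IS_MAT(_dst) && (_src->rows == 1 || _src->cols == 1) && (_dst->rows == 1 || _dst->cols == 1) && _src->cols + _src->rows - 1 == _dst->rows + _dst->cols - 1 && (CV_MAT_TYPE(_src->type) == CV_32FC2 || CV_MAT_TYPE(_src->type) == CV_64FC2) && (CV_MAT_TYPE(_dst->type) == CV_32FC2 || CV_MAT_TYPE(_dst->type) == CV_64FC2) in function 'cvUndistortPointsInternal'
```

```bash
sed -i 's/    v,u=np.nonzero(m&k); W/    v,u=np.nonzero(m\&k)\n    if len(u)<3: return None\n    W/' h.py
python3 - <<'E'
from h import *
f=dict(np.load("top0.npz"));g=dict(np.load("side0.npz"))
C=cloud(f);r,gg,b=rgb(f);Z=C[...,2]
mx=np.maximum(np.maximum(r,gg),b)
for n,roi in(("L",(255,198,305,248)),("R",(338,198,390,248))):
    u0,v0,u1,v1=roi
    q=mx[v0:v1,u0:u1]
    print(n," knobZ",box(f,(Z>.096),roi,.11)," knobdark",box(f,(mx<62)&(Z>.07),roi,.11)); print(" top",box(f,(Z>.07)&(Z<.12),roi,.08)," mx",np.percentile(q[Z[v0:v1,u0:u1]>.07],[2,10,20,50]))
roi=(205,140,305,190)
blue=(b>r+50)&(b>gg+25)
print("rack blue",box(f,blue&(Z<.04),roi,.028)); print("handle",box(f,(Z>.085),roi,.105), Z[140:190,205:305].max())
print("endplates/all",box(f,(Z>.045)&(Z<.075),roi,.062))
red=(r>gg+40)&(r>b+40)
for n,roi in(("hookL",(335,140,365,185)),("hookR",(410,140,440,185))):
    print(n,box(f,red,roi,.142),np.median(Z[140:185][:, roi[0]:roi[2]][red[140:185,roi[0]:roi[2]]]))
base=(mx>50)&(mx<120)&(abs(Z-.012)<.008)
print("base",box(f,base,(330,135,435,200),.012))
print("stop",box(f,(Z>.015),(310,230,330,246),.026))
u0,v0,u1,v1=(195,130,445,250);cv2.imwrite("pics/crop0.png",cv2.resize(f["frame"][v0:v1,u0:u1],None,fx=3.2,fy=3.2,interpolation=2))
E
```

```text
L  knobZ (70, array([0.4373, 0.1254]), array([0.4475, 0.1316]), [np.float64(137.6), np.float64(138.7)], np.float32(10.6))  knobdark (49, array([0.4334, 0.1252]), array([0.4333, 0.1242]), [np.float64(17.0), np.float64(31.3)], np.float32(80.6))
 top (759, array([0.435 , 0.1253]), array([0.4355, 0.1251]), [np.float64(90.5), np.float64(91.0)], np.float32(-10.2))  mx [ 55.  81.  96. 101.]
R  knobZ (70, array([ 0.425 , -0.1495]), array([ 0.4255, -0.1587]), [np.float64(120.0), np.float64(128.2)], np.float32(-6.4))  knobdark (55, array([ 0.4222, -0.1497]), array([ 0.4225, -0.1501]), [np.float64(18.1), np.float64(31.8)], np.float32(75.9))
 top (765, array([ 0.4237, -0.152 ]), array([ 0.4239, -0.1519]), [np.float64(90.6), np.float64(91.3)], np.float32(-13.1))  mx [ 53.   79.6  97.  101. ]
rack blue (768, array([0.6313, 0.2207]), array([0.6336, 0.2198]), [np.float64(58.0), np.float64(201.0)], np.float32(74.8))
handle (90, array([0.6265, 0.2198]), array([0.6077, 0.2142]), [np.float64(133.3), np.float64(294.8)], np.float32(-87.6)) 1.6255876574333397
endplates/all (127, array([0.6356, 0.2233]), array([0.6348, 0.2187]), [np.float64(39.6), np.float64(291.9)], np.float32(74.5))
hookL (17, array([ 0.594 , -0.1082]), array([ 0.5903, -0.1094]), [np.float64(7.3), np.float64(40.4)], np.float32(14.1)) 0.13621921564847014
hookR (13, array([ 0.6439, -0.3482]), array([ 0.6386, -0.349 ]), [np.float64(6.6), np.float64(38.2)], np.float32(12.5)) 0.13598049978135945
base (2737, array([ 0.6229, -0.2307]), array([ 0.656 , -0.2387]), [np.float64(185.0), np.float64(331.6)], np.float32(-78.9))
stop None
```

View pics/crop0.png

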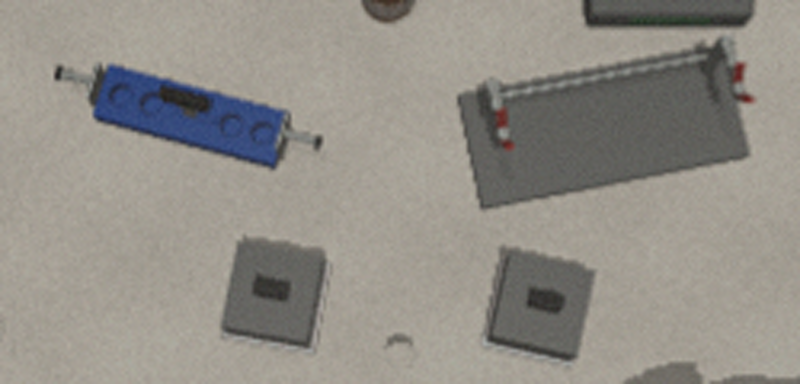

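Crop confirms: the rack has its handle mid and four empty pockets. The lids' knobs sit at about (271,288) and (546,300) in the crop, and the hooks are red at (503,128) and (741,82). I'll start with the right lid, which is nearer.

```bash
cat > plan.py <<'E'
import sys,json,numpy as np
from scipy.spatial.transform import Rotation as Ro
from bench import *
import bench
def ang(d): # tool down, tool y at yaw d deg
    a=np.radians(d); y=np.array([np.cos(a),np.sin(a),0]); z=np.array([0,0,-1.]); return Ro.from_matrix(np.c_[np.cross(y,z),y,z])
def plan(wps,start=None,step=.055,rot=.17):
    """wps: [x,y,z,yaw(,rows)]; prints rows in the tool's axes"""
    s=get_state(); p=np.array(s["tcp_pos"]);R=Ro.from_quat(s["tcp_rot"])
    if start is not None: p=np.array(start[:3]);R=ang(start[3])
    y=R.as_matrix()[:,1]
    print("t",round(s["t"],2),"pos",p.round(4),"yaw",round(np.degrees(np.arctan2(y[1],y[0])),1),"F",np.round(s["force"],1),"open",round(s["opening"],3),"j7",round(s["joint_positions"][6],2),"j1",round(s["joint_positions"][0],2))
    rows=[]
    for w in wps:
        q=np.array(w[:3]);yw=w[3]
        rv=(R.inv()*ang(yw)).as_rotvec()
        n=w[4] if len(w)>4 else max(1,int(np.ceil(max(np.linalg.norm(q-p)/step,np.linalg.norm(rv)/rot))))
        p0=p.copy();R0=R
        for i in range(n):
            dp=np.round(R.inv().apply(p0+(q-p0)*(i+1)/n-p),4)
            tw=np.round((R.inv()*R0*Ro.from_rotvec(rv*(i+1)/n)).as_rotvec(),3)
            p=p+R.apply(dp);R=R*Ro.from_rotvec(tw)
            rows.append({"dp":(dp+0.).tolist(),"twist":(tw+0.).tolist()})
    print(len(rows),"rows")
    for i in range(0,len(rows),12): print(json.dumps(rows[i:i+12],separators=(",",":")))
E
python3 - <<'E'
from plan import *
print([n for n in dir(bench) if not n.startswith('_')]); print(getattr(bench,'grip_depth',None))
plan([[.423,-.151,.19,-13],[.423,-.151,.093,-13,3]])
E
```

```text
['Unreachable', 'get_state', 'grab_frame', 'grip_depth', 'sign_off']
0.0188
t 0.1 pos [ 0.1955 -0.6192  0.1844] yaw -72.5 F [-0.1 -0.1  0.2] open 0.998 j7 -0.02 j1 1.2
13 rows
[{"dp":[0.0358,-0.0378,-0.0005],"twist":[0.0,0.0,-0.104]},{"dp":[0.0395,-0.0339,-0.0005],"twist":[0.0,0.0,-0.104]},{"dp":[0.0428,-0.0296,-0.0005],"twist":[0.0,0.0,-0.103]},{"dp":[0.0457,-0.025,-0.0005],"twist":[-0.001,0.0,-0.104]},{"dp":[0.048,-0.0202,-0.0005],"twist":[0.0,0.0,-0.104]},{"dp":[0.0498,-0.0151,-0.0005],"twist":[0.0,0.0,-0.104]},{"dp":[0.0511,-0.0098,-0.0006],"twist":[0.0,-0.001,-0.104]},{"dp":[0.0519,-0.0044,-0.0005],"twist":[0.0,0.0,-0.103]},{"dp":[0.052,0.0008,-0.0006],"twist":[0.0,0.0,-0.104]},{"dp":[0.0517,0.0063,-0.0006],"twist":[0.0,0.0,-0.104]},{"dp":[0.0,0.0,0.0323],"twist":[0.0,0.0,0.0]},{"dp":[0.0,0.0001,0.0324],"twist":[0.0,0.0,0.0]}]
[{"dp":[0.0,0.0,0.0323],"twist":[0.0,0.0,0.0]}]
```

Request:
send_rows(increments=[{"dp": [0.036, -0.038, -0.0005], "twist": [0, 0, -0.104]}, {"dp": [0.0395, -0.034, -0.0005], "twist": [0, 0, -0.104]}, {"dp": [0.043, -0.0295, -0.0005], "twist": [0, 0, -0.104]}, {"dp": [0.0455, -0.025, -0.0005], "twist": [0, 0, -0.104]}, {"dp": [0.048, -0.02, -0.0005], "twist": [0, 0, -0.104]}, {"dp": [0.05, -0.015, -0.0005], "twist": [0, 0, -0.104]}, {"dp": [0.051, -0.01, -0.0005], "twist": [0, 0, -0.104]}, {"dp": [0.052, -0.0045, -0.0005], "twist": [0, 0, -0.104]}, {"dp": [0.052, 0.001, -0.0005], "twist": [0, 0, -0.104]}, {"dp": [0.0515, 0.0065, -0.0005], "twist": [0, 0, -0.104]}, {"dp": [0, 0, 0], "twist": [0, 0, 0]}])

```text
t: 1.48
tcp_pos: [0.4249, -0.1474, 0.1903]
tcp_rot: [0.78, 0.626, 0.001, -0.0]
force: [-1.0, -1.2, -0.5]
opening: 1.001
gripper_force: 0.0
```

```bash
python3 - <<'E'
from plan import *
plan([[.423,-.151,.085,-13,4]])
E
```

```text
t 1.48 pos [ 0.4249 -0.1474  0.1903] yaw -12.4 F [-1.  -1.2 -0.5] open 1.001 j7 -0.11 j1 0.51
4 rows
[{"dp":[-0.001,-0.0003,0.0263],"twist":[0.0,0.0,0.002]},{"dp":[-0.001,-0.0003,0.0263],"twist":[0.0,-0.001,0.003]},{"dp":[-0.001,-0.0003,0.0264],"twist":[0.001,0.0,0.002]},{"dp":[-0.001,-0.0002,0.0263],"twist":[0.0,-0.001,0.003]}]
```

Request:
send_rows(increments=[{"dp": [-0.001, 0, 0.0265], "twist": [0, 0, 0.002]}, {"dp": [-0.001, 0, 0.0265], "twist": [0, 0, 0.002]}, {"dp": [0, 0, 0.0265], "twist": [0, 0, 0.002]}, {"dp": [0, 0, 0.0255], "twist": [0, 0, 0]}, {"dp": [0, 0, 0], "twist": [0, 0, 0]}])

```text
t: 2.1
tcp_pos: [0.4207, -0.154, 0.0838]
tcp_rot: [0.784, 0.62, -0.002, -0.002]
force: [-0.9, 0.1, 0.3]
opening: 1.002
gripper_force: 0.0
```

Request:
send_rows(increments=[{"dp": [0, 0, 0], "twist": [0, 0, 0]}, {"dp": [0, 0, 0], "twist": [0, 0, 0]}, {"dp": [0, 0, 0], "twist": [0, 0, 0]}, {"dp": [0, 0, 0], "twist": [0, 0, 0]}, {"dp": [0, 0, 0], "twist": [0, 0, 0]}], claw=255, newtons=25)

```text
t: 2.72
tcp_pos: [0.4229, -0.1534, 0.0854]
tcp_rot: [0.784, 0.621, 0.0, 0.0]
force: [0.4, -0.3, 0.4]
opening: 0.506
gripper_force: 0.0
```

```bash
python3 - <<'E'
from plan import *
plan([[.4225,-.151,.21,-13,4],[.415,-.305,.21,-13],[.415,-.305,.080,-13,3]])
E
```

```text
t 2.73 pos [ 0.4229 -0.1534  0.0854] yaw -13.2 F [ 0.4 -0.3  0.4] open 0.506 j7 -0.21 j1 0.45
10 rows
[{"dp":[0.0006,-0.0002,-0.0312],"twist":[0.0,0.0,-0.001]},{"dp":[0.0005,-0.0003,-0.0311],"twist":[0.0,0.0,-0.001]},{"dp":[0.0006,-0.0002,-0.0312],"twist":[0.0,0.0,-0.001]},{"dp":[0.0005,-0.0002,-0.0311],"twist":[0.0,0.0,-0.001]},{"dp":[-0.0506,0.0091,0.0],"twist":[0.0,0.0,0.0]},{"dp":[-0.0506,0.0091,0.0],"twist":[0.0,0.0,0.0]},{"dp":[-0.0505,0.0091,0.0],"twist":[0.0,0.0,0.0]},{"dp":[0.0,0.0,0.0433],"twist":[0.0,0.0,0.0]},{"dp":[0.0,0.0,0.0434],"twist":[0.0,0.0,0.0]},{"dp":[0.0,0.0,0.0433],"twist":[0.0,0.0,0.0]}]
```

Fingers are slow (0.8 opening/s); close further.

Request:
send_rows(increments=[{"dp": [0, 0, 0], "twist": [0, 0, 0]}, {"dp": [0, 0, 0], "twist": [0, 0, 0]}, {"dp": [0, 0, 0], "twist": [0, 0, 0]}, {"dp": [0, 0, 0], "twist": [0, 0, 0]}, {"dp": [0, 0, 0], "twist": [0, 0, 0]}])

```text
t: 3.35
tcp_pos: [0.4229, -0.1534, 0.0852]
tcp_rot: [0.784, 0.621, 0.0, 0.0]
force: [-0.5, 0.4, -0.8]
opening: 0.166
gripper_force: 25.0
```

Request:
send_rows(increments=[{"dp": [0, 0, -0.025], "twist": [0, 0, 0]}, {"dp": [0, 0, -0.03], "twist": [0, 0, 0]}, {"dp": [0, 0, -0.035], "twist": [0, 0, 0]}, {"dp": [0, 0, -0.035], "twist": [0, 0, 0]}, {"dp": [-0.05, 0.009, 0], "twist": [0, 0, 0]}, {"dp": [-0.05, 0.009, 0], "twist": [0, 0, 0]}, {"dp": [-0.05, 0.009, 0], "twist": [0, 0, 0]}, {"dp": [0, 0, 0], "twist": [0, 0, 0]}])

```text
t: 4.35
tcp_pos: [0.4131, -0.3099, 0.2096]
tcp_rot: [0.786, 0.618, -0.001, 0.0]
force: [-0.7, 1.4, -0.5]
opening: 0.164
gripper_force: 25.0
```

```bash
python3 - <<'E'
from h import *
from plan import *
f=grab_frame("top"); cv2.imwrite("pics/top1.png",cv2.resize(f["frame"][120:280,200:460],None,fx=3,fy=3,interpolation=2))
plan([[.415,-.302,.080,-13,3]])
E
```

```text
t 4.4 pos [ 0.4137 -0.3069  0.2096] yaw -13.5 F [ 0.8  1.1 -1.5] open 0.165 j7 0.2 j1 0.78
3 rows
[{"dp":[0.0017,0.0001,0.0432],"twist":[0.0,0.0,-0.003]},{"dp":[0.0016,0.0001,0.0432],"twist":[-0.001,0.0,-0.002]},{"dp":[0.0017,0.0,0.0432],"twist":[0.0,0.0,-0.003]}]
```

View pics/top1.png

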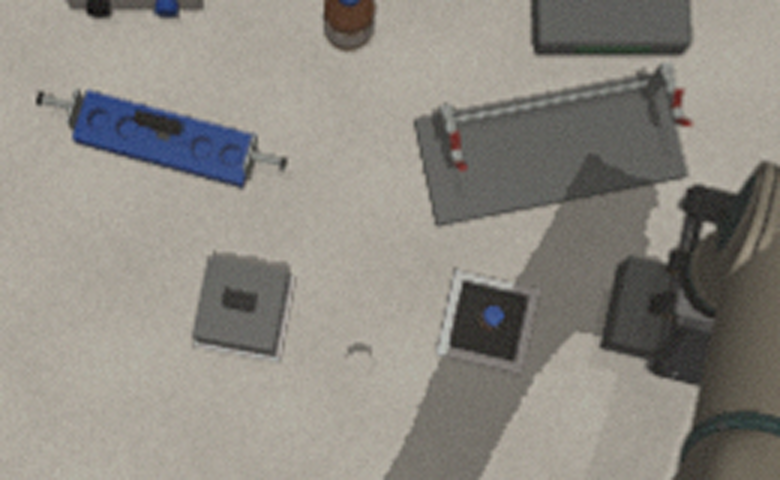

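The blue cap is in the right box (crop pixel (493,315)), with the lid held clear at (635,305). I'll set the lid down here.

Request:
send_rows(increments=[{"dp": [0, 0, 0.04], "twist": [0, 0, 0]}, {"dp": [0, 0, 0.045], "twist": [0, 0, 0]}, {"dp": [0, 0, 0.035], "twist": [0, 0, 0]}, {"dp": [0, 0, 0.009], "twist": [0, 0, 0]}, {"dp": [0, 0, 0.004], "twist": [0, 0, 0]}, {"dp": [0, 0, 0.0015], "twist": [0, 0, 0]}, {"dp": [0, 0, 0], "twist": [0, 0, 0]}])

```text
t: 5.28
tcp_pos: [0.4154, -0.3059, 0.0767]
tcp_rot: [0.784, 0.621, 0.0, 0.001]
force: [-0.5, 0.5, -0.5]
opening: 0.163
gripper_force: 25.0
```

```bash
python3 - <<'E'
from h import *
from plan import *
f=grab_frame("top");C=cloud(f);Z=C[...,2];r,g,b=rgb(f)
m=(b>r+40)&(b>g+20); print(box(f,m,(345,205,385,245),.07), np.median(Z[205:245,345:385][m[205:245,345:385]]))
s=grab_frame("side");r,g,b=rgb(s);m=(b>r+40)&(b>g+20);print(box(s,m,(265,220,325,285),.065))
plan([])
E
```

```text
(23, array([ 0.4234, -0.1504]), array([ 0.4238, -0.1512]), [np.float64(13.2), np.float64(16.6)], np.float32(-1.0)) 0.0710084187516143
None
t 5.38 pos [ 0.4152 -0.3059  0.0765] yaw -13.2 F [ 0.3  0.2 -1.9] open 0.165 j7 0.12 j1 0.73
0 rows
```

Request:
send_rows(increments=[{"dp": [0, 0, 0.0012], "twist": [0, 0, 0]}, {"dp": [0, 0, 0], "twist": [0, 0, 0]}])

```text
t: 5.62
tcp_pos: [0.4155, -0.306, 0.075]
tcp_rot: [0.784, 0.621, 0.0, 0.001]
force: [0.9, -1.0, 2.3]
opening: 0.166
gripper_force: 25.0
```

Request:
send_rows(increments=[{"dp": [0, 0, 0], "twist": [0, 0, 0]}, {"dp": [0, 0, 0], "twist": [0, 0, 0]}, {"dp": [0, 0, 0], "twist": [0, 0, 0]}, {"dp": [0, 0, -0.025], "twist": [0, 0, 0]}, {"dp": [0, 0, -0.04], "twist": [0, 0, 0]}], claw=120)

```text
t: 6.25
tcp_pos: [0.4137, -0.3048, 0.1391]
tcp_rot: [0.784, 0.621, -0.0, -0.002]
force: [0.5, -0.7, 0.3]
opening: 0.529
gripper_force: 0.0
```

```bash
python3 - <<'E'
from h import *
from plan import *
plan([[.4235,-.151,.14,-14],[.4235,-.151,.044,-14,3]])
E
```

```text
t 6.25 pos [ 0.4137 -0.3048  0.1391] yaw -13.2 F [ 0.5 -0.7  0.3] open 0.529 j7 0.16 j1 0.76
6 rows
[{"dp":[0.0506,-0.0085,-0.0002],"twist":[-0.001,0.0,0.005]},{"dp":[0.0507,-0.0088,-0.0002],"twist":[-0.001,-0.001,0.004]},{"dp":[0.0505,-0.009,-0.0003],"twist":[-0.001,0.0,0.005]},{"dp":[0.0,0.0,0.032],"twist":[0.0,0.0,0.0]},{"dp":[0.0,0.0,0.032],"twist":[0.0,0.0,0.0]},{"dp":[0.0,0.0,0.032],"twist":[0.0,0.0,0.0]}]
```

Request:
send_rows(increments=[{"dp": [0.0505, -0.0085, 0], "twist": [0, 0, 0.005]}, {"dp": [0.0505, -0.009, 0], "twist": [0, 0, 0.005]}, {"dp": [0.0505, -0.009, 0], "twist": [0, 0, 0.005]}, {"dp": [0, 0, 0], "twist": [0, 0, 0]}, {"dp": [0, 0, 0], "twist": [0, 0, 0]}])

```text
t: 6.88
tcp_pos: [0.4244, -0.1527, 0.1395]
tcp_rot: [0.789, 0.615, -0.0, 0.0]
force: [-0.2, -0.6, -0.5]
opening: 0.529
gripper_force: 0.0
```

```bash
python3 - <<'E'
from plan import *
plan([[.4235,-.151,.043,-14,3]])
E
```

```text
t 6.88 pos [ 0.4244 -0.1527  0.1395] yaw -14.1 F [-0.2 -0.6 -0.5] open 0.529 j7 -0.16 j1 0.47
3 rows
[{"dp":[0.0005,-0.0004,0.0322],"twist":[0.0,0.0,-0.001]},{"dp":[0.0005,-0.0005,0.0321],"twist":[0.0,0.0,0.0]},{"dp":[0.0004,-0.0004,0.0322],"twist":[0.0,0.001,-0.001]}]
```

Request:
send_rows(increments=[{"dp": [0.0005, -0.0005, 0.032], "twist": [0, 0, 0]}, {"dp": [0.0005, -0.0005, 0.032], "twist": [0, 0, 0]}, {"dp": [0.0005, 0, 0.026], "twist": [0, 0, 0]}, {"dp": [0, 0, 0.006], "twist": [0, 0, 0]}, {"dp": [0, 0, 0], "twist": [0, 0, 0]}])

```text
t: 7.5
tcp_pos: [0.4238, -0.1513, 0.0435]
tcp_rot: [0.789, 0.614, -0.0, 0.0]
force: [-0.4, -0.7, 0.6]
opening: 0.527
gripper_force: 0.0
```

Request:
send_rows(increments=[{"dp": [0, 0, 0], "twist": [0, 0, 0]}, {"dp": [0, 0, 0], "twist": [0, 0, 0]}, {"dp": [0, 0, 0], "twist": [0, 0, 0]}, {"dp": [0, 0, 0], "twist": [0, 0, 0]}, {"dp": [0, 0, 0], "twist": [0, 0, 0]}, {"dp": [0, 0, 0], "twist": [0, 0, 0]}], claw=255, newtons=15)

```text
t: 8.25
tcp_pos: [0.4242, -0.1505, 0.0438]
tcp_rot: [0.789, 0.615, 0.0, 0.0]
force: [-0.5, -0.2, 6.3]
opening: 0.216
gripper_force: 15.0
```

Request:
send_rows(increments=[{"dp": [0, 0, -0.02], "twist": [0, 0, 0]}, {"dp": [0, 0, -0.035], "twist": [0, 0, 0]}, {"dp": [0, 0, -0.04], "twist": [0, 0, 0]}, {"dp": [0, 0, -0.025], "twist": [0, 0, 0]}, {"dp": [0, 0, 0], "twist": [0, 0, 0]}])

```text
t: 8.88
tcp_pos: [0.425, -0.1507, 0.1648]
tcp_rot: [0.789, 0.615, 0.001, 0.002]
force: [-1.0, 0.3, 0.2]
opening: 0.209
gripper_force: 15.0
```

```bash
python3 - <<'E'
from h import *
from plan import *
# refine rack from the first top image: end caps/tabs at z~.055, pockets, handle
f=dict(np.load("top0.npz"));C=cloud(f);Z=C[...,2];r,g,b=rgb(f)
roi=(205,140,305,190);blue=(b>r+50)&(b>g+25)
print(box(f,blue&(Z>.018)&(Z<.04),roi,.028))
print("handle",box(f,(Z>.08)&(Z<.12)&~blue,(235,145,270,175),.105))
print("handle",box(f,(Z>.08)&(Z<.12)&~blue,(235,145,270,175),.100))
print("allhi",box(f,(Z>.035)&(Z<.075)&~blue,(205,140,230,190),.058),box(f,(Z>.035)&(Z<.075)&~blue,(278,140,305,190),.058))
plan([[.6126,.1426,.165,-15.2]])
E
```

```text
(672, array([0.6312, 0.2216]), array([0.6336, 0.2198]), [np.float64(58.0), np.float64(201.0)], np.float32(74.8))
handle (75, array([0.6325, 0.2168]), array([0.6324, 0.2172]), [np.float64(16.4), np.float64(51.1)], np.float32(75.7))
handle (75, array([0.6338, 0.2174]), array([0.6337, 0.2178]), [np.float64(16.4), np.float64(51.3)], np.float32(75.7))
allhi (75, array([0.6651, 0.3295]), array([0.6697, 0.3302]), [np.float64(38.0), np.float64(56.4)], np.float32(53.9)) (62, array([0.6038, 0.1053]), array([0.602 , 0.0999]), [np.float64(41.8), np.float64(44.7)], np.float32(75.1))
t 8.88 pos [ 0.425  -0.1507  0.1648] yaw -14.1 F [-1.   0.3  0.2] open 0.209 j7 -0.15 j1 0.49
7 rows
[{"dp":[0.0472,0.0158,0.0],"twist":[0.001,0.0,0.003]},{"dp":[0.0472,0.0156,0.0],"twist":[0.0,0.0,0.002]},{"dp":[0.0472,0.0156,0.0],"twist":[0.001,0.0,0.003]},{"dp":[0.0473,0.0154,0.0],"twist":[0.0,0.0,0.003]},{"dp":[0.0474,0.0152,0.0],"twist":[0.001,0.0,0.003]},{"dp":[0.0474,0.0151,0.0],"twist":[0.0,0.0,0.002]},{"dp":[0.0474,0.0151,-0.0001],"twist":[0.001,0.0,0.003]}]
```

Request:
send_rows(increments=[{"dp": [0.047, 0.0155, 0], "twist": [0, 0, 0.003]}, {"dp": [0.047, 0.0155, 0], "twist": [0, 0, 0.003]}, {"dp": [0.047, 0.0155, 0], "twist": [0, 0, 0.003]}, {"dp": [0.0475, 0.0155, 0], "twist": [0, 0, 0.003]}, {"dp": [0.0475, 0.0155, 0], "twist": [0, 0, 0.003]}, {"dp": [0.0475, 0.0155, 0], "twist": [0, 0, 0.003]}, {"dp": [0.0475, 0.015, 0], "twist": [0, 0, 0.003]}, {"dp": [0, 0, 0], "twist": [0, 0, 0]}])

```text
t: 9.88
tcp_pos: [0.6117, 0.1479, 0.1612]
tcp_rot: [0.793, 0.609, 0.0, -0.002]
force: [-1.5, -1.2, -0.1]
opening: 0.218
gripper_force: 15.0
```

```bash
python3 - <<'E'
from h import *
from plan import *
a=np.radians(74.8); L=np.array([np.cos(a),np.sin(a)]);c=np.array([.6336,.2198])
f=dict(np.load("top0.npz"));side=dict(np.load("side0.npz"))
import numpy as np
# rectified blue-channel patch of the rack top plane (z=.028), 0.5 mm/px
def patch(f,z):
    yy,xx=np.mgrid[-120:121,-40:41]*1.0
    yy/=1000;xx/=1000
    X=np.array([np.sin(a),-np.cos(a)])
    W=np.stack([c[0]+yy*L[0]+xx*X[0],c[1]+yy*L[1]+xx*X[1],np.full(yy.shape,z)],-1).reshape(-1,3)
    uv=cv2.projectPoints(W,cv2.Rodrigues(f["R"])[0],f["t"],f["K"],f["D"])[0].reshape(yy.shape+(2,)).astype(np.float32)
    return cv2.remap(f["frame"],uv[...,0],uv[...,1],1)
P=np.hstack([cv2.rotate(patch(q,.028),cv2.ROTATE_90_COUNTERCLOCKWISE) for q in(f,)]+[])
Q=cv2.rotate(patch(side,.028),cv2.ROTATE_90_COUNTERCLOCKWISE)
I=cv2.resize(np.vstack([P,Q]),None,fx=3,fy=3,interpolation=1); cv2.imwrite("pics/rack.png",I)
s=grab_frame("side");t=grab_frame("top")
plan([])
cv2.imwrite("pics/now.png",np.hstack([cv2.resize(t["frame"][130:200,210:330],None,fx=3.3,fy=3.3),cv2.resize(s["frame"][100:170,270:390],None,fx=3.3,fy=3.3)]))
E
```

```text
t 9.97 pos [0.6106 0.1424 0.1614] yaw -15.2 F [ 0.3 -0.7  0.4] open 0.213 j7 -0.71 j1 -0.11
0 rows
```

View pics/rack.png

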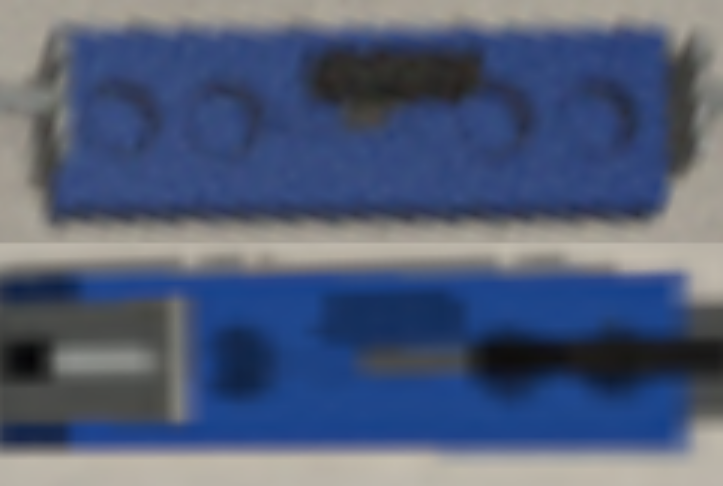

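View pics/now.png

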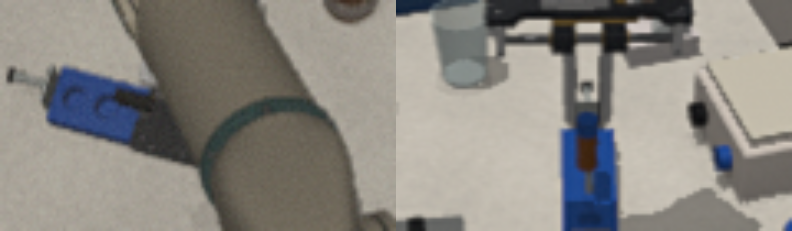

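The rack sits about 1 mm towards rack +x of my estimate. Its pockets are at columns 121, 227, 494 and 607 of the rectified top patch, so the spacing agrees. The vial is held upright above the rack. I'll check the side camera by overlaying projected points.

```bash
python3 - <<'E'
from h import *
from plan import *
s0=dict(np.load("side0.npz"));s=grab_frame("side");st=get_state();p=np.array(st["tcp_pos"])
a=np.radians(74.8);L=np.array([np.cos(a),np.sin(a)]);X=np.array([L[1],-L[0]]);c=np.array([.6336,.2198])+.001*X
th=np.linspace(0,2*np.pi,60)
def circ(x,y,z,r):return np.c_[x+r*np.cos(th),y+r*np.sin(th),0*th+z]
def draw(I,f,W,o,k,col):
    uv=cv2.projectPoints(np.asarray(W,float),cv2.Rodrigues(f["R"])[0],f["t"],f["K"],f["D"])[0][:,0]
    cv2.polylines(I,[(((uv-o)+.5)*k).astype(int)],True,col,1)
k=8;out=[]
o=np.array([305,125]);A=cv2.resize(s0["frame"][125:195,305:350],None,fx=k,fy=k,interpolation=0)
for y in(-80,-45,45,80):
    q=c+L*y/1000;draw(A,s0,circ(q[0],q[1],.028,.012),o,k,(0,255,255))
draw(A,s0,[[*(c+L*i+X*j),.028] for i,j in((-.102,-.03),(.102,-.03),(.102,.03),(-.102,.03))],o,k,(0,255,0))
o=np.array([305,115]);B=cv2.resize(s["frame"][115:185,305:350],None,fx=k,fy=k,interpolation=0)
v=p.copy();v[2]-=.0337
for z,r in((0,.01),(.042,.0105),(.06,.0105)): draw(B,s,circ(v[0],v[1],v[2]+z,r),o,k,(0,255,255))
cv2.imwrite("pics/ov.png",np.hstack([A,B])); print(p.round(4))
E
```

```text
[0.6106 0.1412 0.1619]
```

View pics/ov.png

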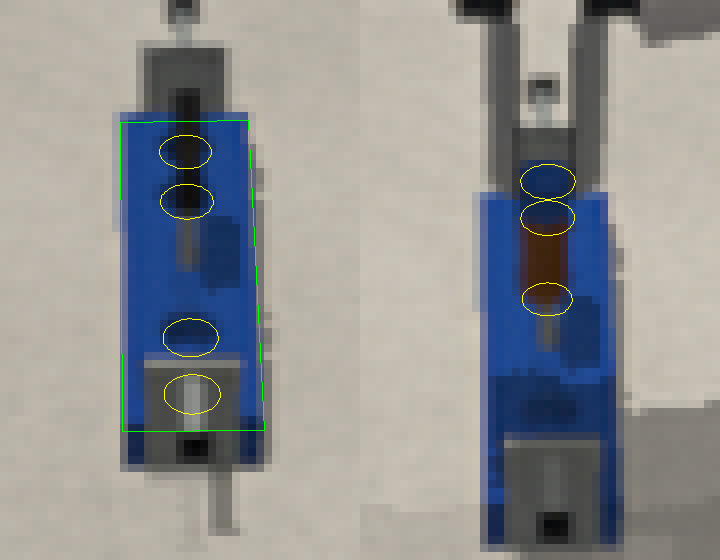

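The vial and rack show the same 1 px side-camera bias (about 8 zoomed px, e.g. the far block edge at row 113 against 121 projected). They agree with each other, so I'll use the top-camera pocket estimate.

```bash
python3 - <<'E'
from plan import *
plan([[.6137,.1426,.08,-15.2,3],[.6137,.1426,.043,-15.2,4]])
E
```

```text
t 10.03 pos [0.6106 0.1412 0.1619] yaw -15.3 F [-0.4 -0.1 -0.5] open 0.214 j7 -0.71 j1 -0.11
7 rows
[{"dp":[0.0008,0.0009,0.0273],"twist":[-0.001,0.001,-0.001]},{"dp":[0.0007,0.0009,0.0273],"twist":[-0.001,0.001,-0.001]},{"dp":[0.0008,0.0009,0.0272],"twist":[0.0,0.001,0.0]},{"dp":[0.0,0.0,0.0093],"twist":[0.0,0.0,0.0]},{"dp":[0.0,0.0,0.0092],"twist":[0.0,0.0,0.0]},{"dp":[0.0,0.0,0.0093],"twist":[0.0,0.0,0.0]},{"dp":[0.0,0.0,0.0092],"twist":[0.0,0.0,0.0]}]
```

Request:
send_rows(increments=[{"dp": [0.001, 0.001, 0.027], "twist": [-0.001, 0.001, 0]}, {"dp": [0.001, 0.001, 0.027], "twist": [0, 0.001, 0]}, {"dp": [0.0005, 0.001, 0.025], "twist": [0, 0, 0]}, {"dp": [0, 0, 0.006], "twist": [0, 0, 0]}, {"dp": [0, 0, 0], "twist": [0, 0, 0]}, {"dp": [0, 0, 0], "twist": [0, 0, 0]}])

```text
t: 10.78
tcp_pos: [0.6162, 0.1442, 0.0796]
tcp_rot: [0.795, 0.606, 0.002, 0.0]
force: [-0.7, -0.5, 0.2]
opening: 0.215
gripper_force: 15.0
```

```bash
python3 - <<'E'
from plan import *
plan([[.6137,.1426,.066,-15.2,1],[.6137,.1426,.043,-15.2,4]])
E
```

```text
t 10.78 pos [0.6162 0.1442 0.0796] yaw -15.3 F [-0.7 -0.5  0.2] open 0.215 j7 -0.74 j1 -0.13
5 rows
[{"dp":[-0.0023,-0.002,0.0136],"twist":[0.003,-0.003,-0.002]},{"dp":[0.0,0.0,0.0058],"twist":[0.0,0.0,0.0]},{"dp":[0.0,0.0,0.0057],"twist":[0.0,0.0,0.0]},{"dp":[0.0,0.0,0.0058],"twist":[0.0,0.0,0.0]},{"dp":[0.0,0.0,0.0057],"twist":[0.0,0.0,0.0]}]
```

Request:
send_rows(increments=[{"dp": [-0.002, -0.002, 0.01], "twist": [0.001, -0.001, 0]}, {"dp": [0, 0, 0], "twist": [0, 0, 0]}, {"dp": [0, 0, 0], "twist": [0, 0, 0]}])

```text
t: 11.15
tcp_pos: [0.613, 0.143, 0.0685]
tcp_rot: [0.795, 0.607, 0.0, -0.0]
force: [0.3, 0.2, 0.3]
opening: 0.211
gripper_force: 15.0
```

```bash
python3 - <<'E'
from plan import *
P=[]
for i in range(3): grab_frame("top"); P.append(get_state()["tcp_pos"])
print(np.round(P,4)); plan([])
E
```

```text
[[0.6132 0.1431 0.0686]
 [0.6132 0.1431 0.0687]
 [0.6132 0.1431 0.0687]]
t 11.3 pos [0.6132 0.1431 0.0687] yaw -15.3 F [ 0.4  0.3 -1.2] open 0.217 j7 -0.75 j1 -0.13
0 rows
```

Request:
send_rows(increments=[{"dp": [0, 0, 0.006], "twist": [0, 0, 0]}, {"dp": [0, 0, 0.007], "twist": [0, 0, 0]}, {"dp": [0, 0, 0.007], "twist": [0, 0, 0]}, {"dp": [0, 0, 0.004], "twist": [0, 0, 0]}, {"dp": [0, 0, 0.001], "twist": [0, 0, 0]}, {"dp": [0, 0, 0], "twist": [0, 0, 0]}])

```text
t: 12.05
tcp_pos: [0.6131, 0.143, 0.0435]
tcp_rot: [0.795, 0.607, 0.0, -0.0]
force: [0.0, 0.6, 0.1]
opening: 0.213
gripper_force: 15.0
```

Request:
send_rows(increments=[{"dp": [0, 0, 0], "twist": [0, 0, 0]}, {"dp": [0, 0, 0], "twist": [0, 0, 0]}, {"dp": [0, 0, 0], "twist": [0, 0, 0]}, {"dp": [0, 0, -0.03], "twist": [0, 0, 0]}, {"dp": [0, 0, -0.05], "twist": [0, 0, 0]}, {"dp": [0, 0, -0.03], "twist": [0, 0, 0]}, {"dp": [0, 0, 0], "twist": [0, 0, 0]}], claw=130)

```text
t: 12.92
tcp_pos: [0.6149, 0.1435, 0.1562]
tcp_rot: [0.795, 0.607, 0.003, 0.001]
force: [-0.5, -0.3, -0.6]
opening: 0.487
gripper_force: 0.0
```

```bash
python3 - <<'E'
from h import *
from plan import *
s=grab_frame("side"); I=cv2.resize(s["frame"][110:210,290:370],None,fx=7,fy=6,interpolation=0);cv2.imwrite("pics/v1.png",I)
plan([[.6343,.219,.155,-15.2],[.6343,.219,.071,-15.2,4]])
E
```

```text
t 12.97 pos [0.6135 0.143  0.1543] yaw -15.3 F [-0.2  0.4 -0.9] open 0.487 j7 -0.71 j1 -0.11
6 rows
[{"dp":[0.0394,0.0,-0.0003],"twist":[0.001,-0.001,-0.001]},{"dp":[0.0394,0.0,-0.0003],"twist":[0.001,-0.001,-0.001]},{"dp":[0.0,0.0,0.021],"twist":[0.0,0.0,0.0]},{"dp":[0.0,0.0,0.021],"twist":[0.0,0.0,0.0]},{"dp":[0.0,0.0,0.021],"twist":[0.0,0.0,0.0]},{"dp":[0.0,0.0001,0.021],"twist":[0.0,0.0,0.0]}]
```

View pics/v1.png

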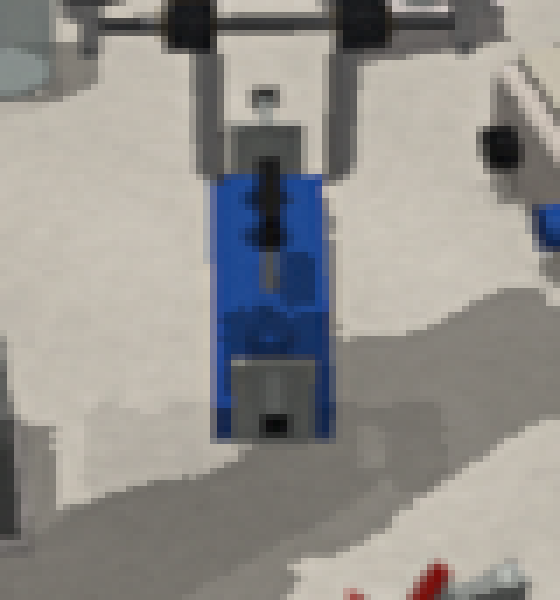

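The gripper is empty, and a round shape at about (270,330), just behind the near end plate, looks like the vial's cap. Moving on to the handle.

Request:
send_rows(increments=[{"dp": [0.039, 0, 0], "twist": [0, 0, 0]}, {"dp": [0.039, 0, 0], "twist": [0, 0, 0]}, {"dp": [0, 0, 0.02], "twist": [0, 0, 0]}, {"dp": [0, 0, 0.025], "twist": [0, 0, 0]}, {"dp": [0, 0, 0.025], "twist": [0, 0, 0]}, {"dp": [0, 0, 0.012], "twist": [0, 0, 0]}, {"dp": [0, 0, 0], "twist": [0, 0, 0]}, {"dp": [0, 0, 0], "twist": [0, 0, 0]}])

```text
t: 13.98
tcp_pos: [0.6341, 0.2185, 0.0722]
tcp_rot: [0.795, 0.607, 0.001, -0.0]
force: [-0.8, 0.8, 0.1]
opening: 0.49
gripper_force: 0.0
```

Request:
send_rows(increments=[{"dp": [0, 0, 0], "twist": [0, 0, 0]}, {"dp": [0, 0, 0], "twist": [0, 0, 0]}, {"dp": [0, 0, 0], "twist": [0, 0, 0]}, {"dp": [0, 0, 0], "twist": [0, 0, 0]}, {"dp": [0, 0, 0], "twist": [0, 0, 0]}, {"dp": [0, 0, 0], "twist": [0, 0, 0]}], claw=255, newtons=45)

```text
t: 14.72
tcp_pos: [0.6341, 0.2182, 0.0717]
tcp_rot: [0.795, 0.607, 0.001, -0.0]
force: [0.8, 0.2, 0.7]
opening: 0.119
gripper_force: 45.0
```

```bash
python3 - <<'E'
from h import *
from plan import *
plan([])
# stand: posts / crossbar / base / hooks from both first views
f=dict(np.load("top0.npz"));C=cloud(f);Z=C[...,2];r,g,b=rgb(f);mx=np.maximum(np.maximum(r,g),b)
B=(mx>40)&(mx<125)&(Z>.003)&(Z<.02)
n,lab,st,ce=cv2.connectedComponentsWithStats((B).astype(np.uint8)[135:200,330:440]);i=1+np.argmax(st[1:,4])
m=np.zeros_like(B);m[135:200,330:440]=lab==i
print("base",box(f,m,(330,135,440,200),.012))
for nm,f in(("top",f),("side",dict(np.load("side0.npz")))):
    r,g,b=rgb(f);red=((r>g+30)&(r>b+30)).astype(np.uint8)
    n,lab,st,ce=cv2.connectedComponentsWithStats(cv2.dilate(red,np.ones((3,3))))
    for i in range(1,n):
        x,y,w,h,a=st[i]
        if a>15: 
            v,u=np.nonzero((lab==i)&(red>0)); print(nm,(x,y,w,h),[np.round(uv2w(f,[[u.mean(),v.mean()]],z)[0,:2],4).tolist() for z in(.131,.136)])
E
```

```text
t 14.72 pos [0.6341 0.2182 0.0717] yaw -15.3 F [0.8 0.2 0.7] open 0.119 j7 -0.83 j1 -0.24
0 rows
base (2603, array([ 0.6178, -0.229 ]), array([ 0.6252, -0.2281]), [np.float64(129.9), np.float64(299.0)], np.float32(-78.9))
top (np.int32(615), np.int32(59), np.int32(25), np.int32(103)) [[0.8214, -1.0516], [0.8194, -1.048]]
top (np.int32(570), np.int32(101), np.int32(19), np.int32(81)) [[0.6631, -0.8485], [0.6617, -0.8456]]
top (np.int32(140), np.int32(109), np.int32(10), np.int32(10)) [[0.7829, 0.5735], [0.781, 0.5716]]
top (np.int32(163), np.int32(109), np.int32(11), np.int32(10)) [[0.7833, 0.4958], [0.7815, 0.4942]]
top (np.int32(423), np.int32(149), np.int32(6), np.int32(8)) [[0.6532, -0.3491], [0.6518, -0.3478]]
top (np.int32(426), np.int32(159), np.int32(6), np.int32(4)) [[0.6249, -0.3569], [0.6236, -0.3557]]
top (np.int32(349), np.int32(163), np.int32(6), np.int32(8)) [[0.6044, -0.1069], [0.6031, -0.1065]]
top (np.int32(351), np.int32(173), np.int32(6), np.int32(5)) [[0.5764, -0.1135], [0.5753, -0.113]]
top (np.int32(166), np.int32(221), np.int32(12), np.int32(11)) [[0.4101, 0.4635], [0.4095, 0.4621]]
side (np.int32(337), np.int32(78), np.int32(8), np.int32(8)) [[0.7773, 0.5301], [0.7746, 0.5221]]
side (np.int32(343), np.int32(88), np.int32(9), np.int32(9)) [[0.7774, 0.4522], [0.7747, 0.4447]]
side (np.int32(245), np.int32(97), np.int32(10), np.int32(10)) [[0.4084, 0.4977], [0.4081, 0.4899]]
side (np.int32(381), np.int32(173), np.int32(19), np.int32(15)) [[0.749, -0.0356], [0.7465, -0.04]]
side (np.int32(347), np.int32(203), np.int32(8), np.int32(10)) [[0.6052, -0.1028], [0.6036, -0.1068]]
side (np.int32(338), np.int32(207), np.int32(8), np.int32(9)) [[0.5776, -0.1075], [0.5761, -0.1115]]
side (np.int32(398), np.int32(273), np.int32(11), np.int32(12)) [[0.6537, -0.3459], [0.6518, -0.3483]]
side (np.int32(390), np.int32(279), np.int32(7), np.int32(9)) [[0.6261, -0.3513], [0.6244, -0.3537]]
```

```bash
python3 - <<'E'
from h import *
from plan import *
f=dict(np.load("top0.npz"));Z=cloud(f)[...,2];print(np.sort(Z[135:200,335:440].ravel())[-25:].round(3), np.percentile(Z[135:200,335:440],[95,98]))
plan([[.6341,.2182,.25,-15.3,5],[.614,-.232,.25,11.2,12]])
E
```

```text
[1.626 1.626 1.626 1.626 1.626 1.626 1.626 1.626 1.626 1.626 1.626 1.626
 1.626 1.626 1.626 1.626 1.626 1.626 1.626 1.626 1.626 1.626 1.626 1.626
 1.626] [0.05034336 0.12075272]
t 14.72 pos [0.6341 0.2182 0.0717] yaw -15.3 F [0.8 0.2 0.7] open 0.119 j7 -0.83 j1 -0.24
17 rows
[{"dp":[0.0001,0.0,-0.0357],"twist":[0.0,0.0,0.0]},{"dp":[0.0,0.0001,-0.0356],"twist":[0.0,0.0,0.0]},{"dp":[0.0001,0.0,-0.0357],"twist":[0.0,-0.001,0.0]},{"dp":[0.0,0.0,-0.0356],"twist":[0.001,0.0,0.0]},{"dp":[0.0,0.0,-0.0357],"twist":[0.0,0.0,0.0]},{"dp":[-0.0366,0.0083,0.0],"twist":[0.0,0.0,-0.039]},{"dp":[-0.037,0.0068,0.0],"twist":[0.0,0.0,-0.038]},{"dp":[-0.0371,0.0055,0.0],"twist":[0.0,0.0,-0.039]},{"dp":[-0.0374,0.004,0.0],"twist":[0.0,0.0,-0.038]},{"dp":[-0.0374,0.0026,0.0],"twist":[0.0,0.0,-0.039]},{"dp":[-0.0376,0.0011,0.0],"twist":[0.0,0.0,-0.038]},{"dp":[-0.0375,-0.0003,-0.0001],"twist":[0.0,0.0,-0.039]}]
[{"dp":[-0.0375,-0.0018,0.0],"twist":[0.0,0.0,-0.038]},{"dp":[-0.0374,-0.0032,0.0],"twist":[0.0,0.0,-0.039]},{"dp":[-0.0373,-0.0047,0.0],"twist":[0.0,0.0,-0.039]},{"dp":[-0.0371,-0.0061,0.0],"twist":[0.0,0.0,-0.038]},{"dp":[-0.0368,-0.0075,0.0],"twist":[0.0,0.0,-0.039]}]
```

Request:
send_rows(increments=[{"dp": [0, 0, -0.02], "twist": [0, 0, 0]}, {"dp": [0, 0, -0.035], "twist": [0, 0, 0]}, {"dp": [0, 0, -0.045], "twist": [0, 0, 0]}, {"dp": [0, 0, -0.045], "twist": [0, 0, 0]}, {"dp": [0, 0, -0.033], "twist": [0, 0, 0]}, {"dp": [-0.02, 0.0045, 0], "twist": [0, 0, -0.02]}, {"dp": [-0.037, 0.007, 0], "twist": [0, 0, -0.038]}, {"dp": [-0.037, 0.006, 0], "twist": [0, 0, -0.038]}, {"dp": [-0.037, 0.005, 0], "twist": [0, 0, -0.038]}, {"dp": [-0.037, 0.003, 0], "twist": [0, 0, -0.038]}, {"dp": [-0.037, 0.002, 0], "twist": [0, 0, -0.038]}, {"dp": [-0.037, 0.0005, 0], "twist": [0, 0, -0.038]}])

```text
t: 16.23
tcp_pos: [0.6211, -0.0268, 0.2498]
tcp_rot: [0.713, 0.701, 0.0, -0.001]
force: [0.6, -1.3, -4.3]
opening: 0.122
gripper_force: 45.0
```

Request:
send_rows(increments=[{"dp": [-0.037, -0.001, 0], "twist": [0, 0, -0.038]}, {"dp": [-0.037, -0.002, 0], "twist": [0, 0, -0.038]}, {"dp": [-0.037, -0.004, 0], "twist": [0, 0, -0.038]}, {"dp": [-0.037, -0.005, 0], "twist": [0, 0, -0.038]}, {"dp": [-0.037, -0.007, 0], "twist": [0, 0, -0.038]}, {"dp": [-0.025, -0.005, 0], "twist": [0, 0, -0.03]}, {"dp": [0, 0, 0], "twist": [0, 0, 0]}, {"dp": [0, 0, 0], "twist": [0, 0, 0]}])

```text
t: 17.23
tcp_pos: [0.6129, -0.2355, 0.2494]
tcp_rot: [0.632, 0.775, 0.001, -0.001]
force: [0.1, 1.6, -4.0]
opening: 0.124
gripper_force: 45.0
```

```bash
python3 - <<'E'
from h import *
from plan import *
plan([[.614,-.232,.19,11.2,4]])
E
```

```text
t 17.23 pos [ 0.6129 -0.2355  0.2494] yaw 11.6 F [ 0.1  1.6 -4. ] open 0.124 j7 0.34 j1 0.54
4 rows
[{"dp":[0.0008,0.0004,0.0148],"twist":[0.0,-0.001,0.002]},{"dp":[0.0008,0.0005,0.0149],"twist":[0.0,0.0,0.001]},{"dp":[0.0007,0.0004,0.0148],"twist":[0.0,-0.001,0.002]},{"dp":[0.0008,0.0005,0.0149],"twist":[0.0,-0.001,0.001]}]
```

Request:
send_rows(increments=[{"dp": [0.001, 0.0005, 0.015], "twist": [0, 0, 0.0015]}, {"dp": [0.001, 0.0005, 0.02], "twist": [0, 0, 0.0015]}, {"dp": [0.001, 0, 0.02], "twist": [0, 0, 0.0015]}, {"dp": [0, 0, 0.01], "twist": [0, 0, 0.0015]}, {"dp": [0, 0, 0], "twist": [0, 0, 0]}, {"dp": [0, 0, 0], "twist": [0, 0, 0]}])

```text
t: 17.98
tcp_pos: [0.6141, -0.234, 0.1848]
tcp_rot: [0.635, 0.773, 0.001, 0.0]
force: [0.7, -0.5, -5.0]
opening: 0.123
gripper_force: 45.0
```

```bash
python3 - <<'E'
from h import *
from plan import *
s=grab_frame("side"); t=grab_frame("top")
plan([[.614,-.232,.17,11.2,2]])
k=5
I=s["frame"][170:320,310:440];I=cv2.resize(I,None,fx=4,fy=4,interpolation=2)
T=cv2.resize(t["frame"][135:210,330:440],None,fx=2.4,fy=2.4,interpolation=2)
O=np.zeros((600,800,3),np.uint8);O[:,:520]=I;O[:T.shape[0],520:520+T.shape[1]]=T;cv2.imwrite("pics/hang0.png",O)
E
```

```text
t 18.07 pos [ 0.6141 -0.2343  0.185 ] yaw 11.2 F [ 0.  -0.3 -4.7] open 0.131 j7 0.31 j1 0.53
2 rows
[{"dp":[0.0011,0.0002,0.0075],"twist":[0.001,0.0,0.0]},{"dp":[0.0011,0.0001,0.0075],"twist":[0.001,0.0,-0.001]}]
```

View pics/hang0.png

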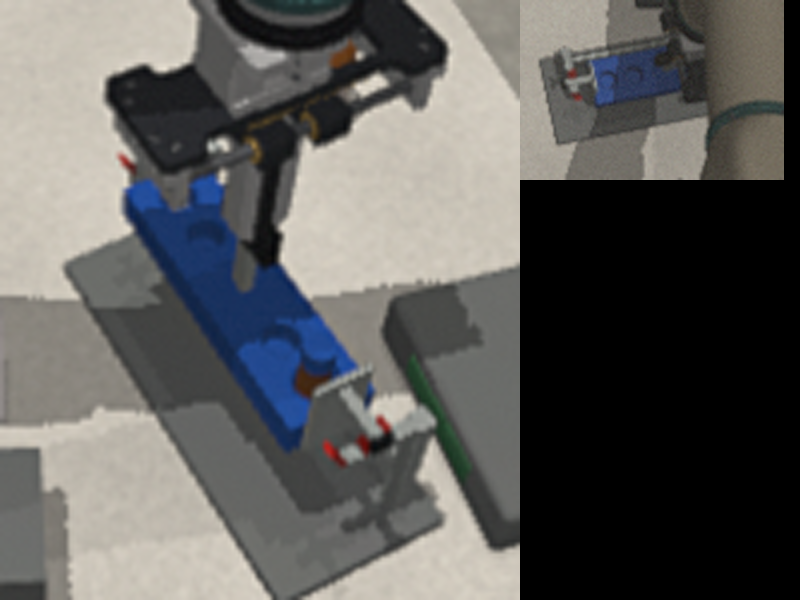

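The side view shows the vial standing in its pocket at about (310,365), and the near tab with its black cap at (378,440) above the near hook. I'll check the cap against its predicted pixel.

```bash
python3 - <<'E'
from h import *
from plan import *
s=grab_frame("side");p=np.array(get_state()["tcp_pos"]);a=np.radians(101.2);L=np.array([np.cos(a),np.sin(a),0]);o=p-[0,0,.0717]+.0014*L
def pr(W):return cv2.projectPoints(np.array([W]),cv2.Rodrigues(s["R"])[0],s["t"],s["K"],s["D"])[0][0,0].round(1)
print("cap near",pr(o-L*.146+[0,0,.055]))
u0,v0=395,270;m=s["frame"][v0:295,u0:415].max(2)<45
v,u=np.nonzero(m);print(len(u),u.mean()+u0,v.mean()+v0,u.min()+u0,u.max()+u0,v.min()+v0,v.max()+v0)
print("hook R mid",pr([.638,-.351,.136]))
E
```

```text
cap near [406.  282.7]
16 404.8125 280.625 402 407 278 283
hook R mid [397.8 280.6]
```

Request:
send_rows(increments=[{"dp": [0.001, 0, 0.01], "twist": [0, 0, 0]}, {"dp": [0.001, 0, 0.01], "twist": [0, 0, 0]}, {"dp": [0, 0, 0.007], "twist": [0, 0, 0]}, {"dp": [0, 0, 0.005], "twist": [0, 0, 0]}, {"dp": [0, 0, 0], "twist": [0, 0, 0]}])

```text
t: 18.75
tcp_pos: [0.6128, -0.2321, 0.1515]
tcp_rot: [0.635, 0.773, 0.0, -0.001]
force: [-0.1, -0.3, -4.0]
opening: 0.12
gripper_force: 45.0
```

Request:
send_rows(increments=[{"dp": [0, 0, 0.003], "twist": [0, 0, 0]}, {"dp": [0, 0, 0.003], "twist": [0, 0, 0]}, {"dp": [0, 0, 0.002], "twist": [0, 0, 0]}, {"dp": [0, 0, 0], "twist": [0, 0, 0]}])

```text
t: 19.25
tcp_pos: [0.613, -0.2321, 0.144]
tcp_rot: [0.635, 0.773, 0.0, -0.0]
force: [-0.2, 0.6, -4.6]
opening: 0.122
gripper_force: 45.0
```

Request:
send_rows(increments=[{"dp": [0, 0, 0.002], "twist": [0, 0, 0]}, {"dp": [0, 0, 0.0015], "twist": [0, 0, 0]}, {"dp": [0, 0, 0], "twist": [0, 0, 0]}])

```text
t: 19.62
tcp_pos: [0.6134, -0.2321, 0.1407]
tcp_rot: [0.635, 0.773, 0.001, 0.0]
force: [1.2, -0.2, -4.5]
opening: 0.122
gripper_force: 45.0
```

Request:
send_rows(increments=[{"dp": [0, 0, 0.001], "twist": [0, 0, 0]}, {"dp": [0, 0, 0.0005], "twist": [0, 0, 0]}, {"dp": [0, 0, 0], "twist": [0, 0, 0]}])

```text
t: 20.0
tcp_pos: [0.6138, -0.2322, 0.1397]
tcp_rot: [0.635, 0.773, 0.001, 0.001]
force: [1.5, 0.3, -1.2]
opening: 0.122
gripper_force: 45.0
```

Request:
send_rows(increments=[{"dp": [0, 0.0005, 0.001], "twist": [0, 0, 0]}, {"dp": [0, 0, 0], "twist": [0, 0, 0]}, {"dp": [0, 0, 0], "twist": [0, 0, 0]}])

```text
t: 20.38
tcp_pos: [0.614, -0.2322, 0.1396]
tcp_rot: [0.635, 0.773, 0.001, 0.0]
force: [-0.7, 0.4, 5.2]
opening: 0.125
gripper_force: 45.0
```

```bash
python3 - <<'E'
from plan import *
plan([]);s=get_state();print(np.round(s["wrist_torque"],2),np.degrees((ang(11.2).inv()*Ro.from_quat(s["tcp_rot"])).as_rotvec()).round(2))
E
```

```text
t 20.38 pos [ 0.614  -0.2322  0.1396] yaw 11.2 F [-0.7  0.4  5.2] open 0.125 j7 0.29 j1 0.52
0 rows
[0.13 0.21 0.01] [-0.09  0.    0.03]
```

Force and height (TCP 0.1396 against an expected 0.1397) and the near-zero moment say both tabs are on the floors. Releasing.

Request:
send_rows(increments=[{"dp": [0, 0, -0.001], "twist": [0, 0, 0]}, {"dp": [0, 0, 0], "twist": [0, 0, 0]}])

```text
t: 20.62
tcp_pos: [0.6139, -0.2321, 0.1396]
tcp_rot: [0.635, 0.773, 0.001, 0.0]
force: [-0.5, 0.7, 2.6]
opening: 0.123
gripper_force: 45.0
```

Request:
send_rows(increments=[{"dp": [0, 0, 0], "twist": [0, 0, 0]}, {"dp": [0, 0, 0], "twist": [0, 0, 0]}, {"dp": [0, 0, 0], "twist": [0, 0, 0]}, {"dp": [0, 0, 0], "twist": [0, 0, 0]}, {"dp": [0, 0, -0.02], "twist": [0, 0, 0]}, {"dp": [0, 0, -0.04], "twist": [0, 0, 0]}, {"dp": [0, 0, -0.05], "twist": [0, 0, 0]}, {"dp": [0, -0.05, -0.01], "twist": [0, 0, 0]}, {"dp": [0, -0.06, 0], "twist": [0, 0, 0]}, {"dp": [0, -0.06, 0], "twist": [0, 0, 0]}, {"dp": [0, 0, 0], "twist": [0, 0, 0]}], claw=140)

```text
t: 22.0
tcp_pos: [0.4417, -0.267, 0.2592]
tcp_rot: [0.637, 0.771, -0.001, -0.001]
force: [1.8, 0.1, 0.4]
opening: 0.451
gripper_force: 0.0
```

```bash
python3 - <<'E'
from h import *
from plan import *
s=grab_frame("side"); t=grab_frame("top"); plan([])
O=np.zeros((600,800,3),np.uint8);O[:,:480]=cv2.resize(s["frame"][170:320,320:440],None,fx=4,fy=4,interpolation=2)
T=cv2.resize(t["frame"][100:300,230:450],(320,290),interpolation=2);O[:290,480:]=T
O[300:,480:]=cv2.resize(s["frame"][50:370,210:530],(320,300));cv2.imwrite("pics/final.png",O)
Z=cloud(t)[...,2];r,g,b=rgb(t);print("rack",box(t,(b>r+50)&(b>g+25)&(Z>.08)&(Z<.11),(330,135,440,200),.096))
E
```

```text
t 22.1 pos [ 0.4471 -0.2655  0.2596] yaw 11.1 F [ 0.4 -0.2  0.1] open 0.451 j7 0.5 j1 0.76
0 rows
rack (465, array([ 0.6132, -0.2106]), array([ 0.6132, -0.2308]), [np.float64(59.5), np.float64(201.9)], np.float32(-78.4))
```

View pics/final.png

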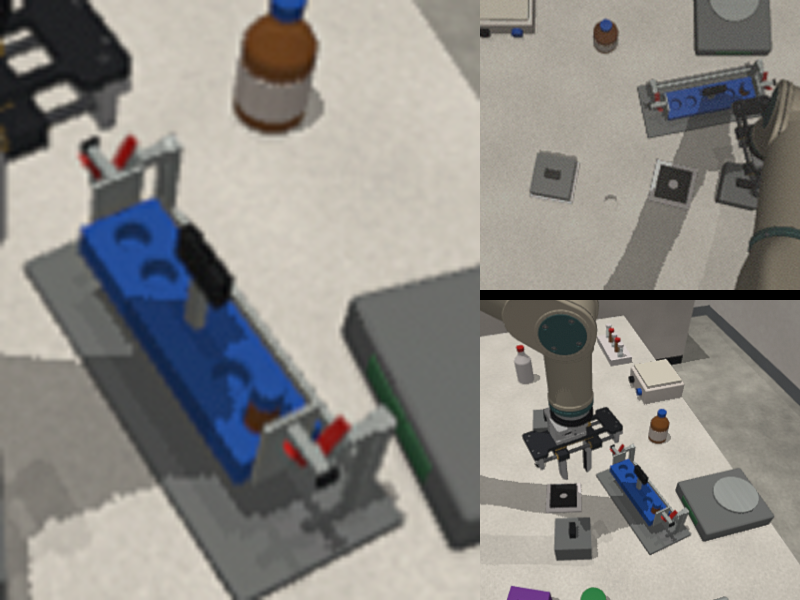

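The rack hangs level with both tabs between their red lips, at about (95,155) and (320,470). The right lid is on the bench, and the vial's amber body is at (262,415). I'll confirm the vial is upright from depth.

```bash
python3 - <<'E'
from h import *
from plan import *
s=grab_frame("side");C=cloud(s);a=np.radians(101.3);L=np.array([np.cos(a),np.sin(a)]);o=np.array([.6135,-.2305]);q=o-.08*L
d=np.linalg.norm(C[...,:2]-q,axis=2);m=(d<.02)&(C[...,2]>.10);P=C[m];print(q,len(P),P[:,2].max().round(3));T=P[P[:,2]>.128];print(len(T),T.mean(0).round(4));B=P[(P[:,2]<.118)];print(len(B),B.mean(0).round(4))
# tab heights
X=(C[...,:2]-o);y=X@L;x=X@np.array([L[1],-L[0]])
for sg in(1,-1):
    k=(abs(x)<.003)&(abs(y*sg-.134)<.005)&(C[...,2]>.1)&(C[...,2]<.2);print(sg,k.sum(),np.median(C[k][:,2]).round(4) if k.any() else 0)
E
```

```text
[ 0.62917569 -0.30894917] 109 0.139
63 [ 0.6277 -0.3082  0.1355]
27 [ 0.6242 -0.3127  0.1105]
1 6 0.1274
-1 11 0.1267
```

Vial top is at 0.1355 m over its pocket (expected 0.136), and both tab tops are at about 0.127 m (expected 0.126), so both are seated.

```bash
python3 -c "
from bench import *
print(sign_off())"
```

```text
the job is handed in; nothing more can be done
None
```

The blue-capped vial was in the right box and now stands in an end pocket of the rack, which hangs on the stand with both tabs seated; the right lid is the right way up on the bench, I left the other box and the bystanders alone, and the job was handed in at about 22 s.

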